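# Pack the refiner's case: heaviest tin lowest

## Task

Pack the three flat brass tins of metal grain one on top of another in the open wooden case: they look alike but are filled differently, so heft them, and put the heaviest at the bottom and the lightest on top, each lying flat. Then shut the lid fully. Keep the tins upright and leave the loupe, the gem pot, the handpiece and the tweezers alone.

Things in the scene. Friction and masses are not known exactly. Their poses are not given: they have to be found in the camera images.
- tin_a: one of three closed flat brass tins that look exactly alike, 80 x 54 x 22 mm (x, y, z). Origin: centre of the underside, z up. The load lies mid-tin. One of the three weighs 0.47 to 0.63 kg (full), one 0.25 to 0.33 kg (part full), one about 0.09 kg (nearly empty); which is which differs each time and can only be felt on lifting
- tin_b: one of three closed flat brass tins that look exactly alike, 80 x 54 x 22 mm (x, y, z). Origin: centre of the underside, z up. The load lies mid-tin. One of the three weighs 0.47 to 0.63 kg (full), one 0.25 to 0.33 kg (part full), one about 0.09 kg (nearly empty); which is which differs each time and can only be felt on lifting
- tin_c: one of three closed flat brass tins that look exactly alike, 80 x 54 x 22 mm (x, y, z). Origin: centre of the underside, z up. The load lies mid-tin. One of the three weighs 0.47 to 0.63 kg (full), one 0.25 to 0.33 kg (part full), one about 0.09 kg (nearly empty); which is which differs each time and can only be felt on lifting
- case: fixed wooden case with a hinged lid, outside 99 x 72 x 75 mm (x, y, z) without lid, walls 6 mm, floor 5 mm. Origin: centre of its underside, z up; lid hinged along the +x top edge. Each long side (+y, -y) has at mid-length a finger slot 46 mm wide, open at the top, reaching down to 3 mm above the inner floor, for fingers that hold a tin by its long sides. Keep the gripper's body above the rim
- case_floor (a point): centre of the case's inner floor, 5 mm above its underside; the inside is 87 x 60 x 70 mm, so tins go in flat, 80 mm side along the case's x (either way round), with 3 mm to spare all round; three fill it to 4 mm below the rim
- case_lid (a joint): lid angle in rad: 0 shut on the rim, stop at 1.95 (leaning back past upright); a stiff hinge: the lid stays at any angle where it is left and takes about 1 to 3 N at its front edge to turn
- lid_hinge (a point): middle of the lid's hinge line, at the top of the case's +x wall, 75 mm above the case's underside; axis along the case's y
- lid_edge (a point): middle of the lid near its front edge, 99 mm from the hinge line, at mid thickness; the lid is a board 72 mm wide (along the hinge), 8 mm thick and 103 mm long from the hinge; its inner face lies on the hinge line
- loupe: black barrel loupe standing on the surface, 35 mm across, 26 mm high; origin under its centre; leave alone
- gem_pot: small round cream pot with a lid, 40 mm across, 24 mm high; origin under its centre; leave alone
- handpiece: pencil handpiece lying down, 20 x 150 x 20 mm, along its y; origin under its middle; leave alone
- tweezers: tweezers lying flat, 11 x 122 x 8 mm, along their y; origin under their middle; leave alone

How it is judged:
On the way, in this order (a step that is already met when the one before it is completed fails the run):
1. the three tins lie flat in the case, the heaviest lowest and the lightest on top, with the lid still open (x of tin_a in the frame of case between -0.006 and 0.006 m and y of tin_a in the frame of case between -0.006 and 0.006 m and angle between each of tin_a, tin_b, tin_c's own z axis and vertical below 0.12 rad and x of tin_b in the frame of case between -0.006 and 0.006 m and y of tin_b in the frame of case between -0.006 and 0.006 m and x of tin_c in the frame of case between -0.006 and 0.006 m and y of tin_c in the frame of case between -0.006 and 0.006 m and ((z of tin_a in the frame of case between 0 and 0.01 m and z of tin_b in the frame of case between 0.022 and 0.032 m and z of tin_c in the frame of case between 0.044 and 0.054 m and contact force between tin_a and tin_b between 0.5 and 4.85 N and contact force between tin_b and tin_c between 0.3 and 1.7 N) or (z of tin_a in the frame of case between 0 and 0.01 m and z of tin_c in the frame of case between 0.022 and 0.032 m and z of tin_b in the frame of case between 0.044 and 0.054 m and contact force between tin_a and tin_c between 0.5 and 4.85 N and contact force between tin_c and tin_b between 0.3 and 1.7 N) or (z of tin_b in the frame of case between 0 and 0.01 m and z of tin_a in the frame of case between 0.022 and 0.032 m and z of tin_c in the frame of case between 0.044 and 0.054 m and contact force between tin_b and tin_a between 0.5 and 4.85 N and contact force between tin_a and tin_c between 0.3 and 1.7 N) or (z of tin_b in the frame of case between 0 and 0.01 m and z of tin_c in the frame of case between 0.022 and 0.032 m and z of tin_a in the frame of case between 0.044 and 0.054 m and contact force between tin_b and tin_c between 0.5 and 4.85 N and contact force between tin_c and tin_a between 0.3 and 1.7 N) or (z of tin_c in the frame of case between 0 and 0.01 m and z of tin_a in the frame of case between 0.022 and 0.032 m and z of tin_b in the frame of case between 0.044 and 0.054 m and contact force between tin_c and tin_a between 0.5 and 4.85 N and contact force between tin_a and tin_b between 0.3 and 1.7 N) or (z of tin_c in the frame of case between 0 and 0.01 m and z of tin_b in the frame of case between 0.022 and 0.032 m and z of tin_a in the frame of case between 0.044 and 0.054 m and contact force between tin_c and tin_b between 0.5 and 4.85 N and contact force between tin_b and tin_a between 0.3 and 1.7 N)) and value of joint case_lid above 0.6 rad and linear speed of each of tin_a, tin_b, tin_c below 0.02 m/s), for 0.2 s.
2. the lid is shut (value of joint case_lid below 0.05 rad), for 0.2 s.
At the end, for the whole second after the job is handed in: the tins lie flat (7 degrees) one on another in the case, undersides within 5 mm of 5, 27 and 49 mm above the case's, centred within 6 mm, heaviest lowest, lightest on top (felt by what each tin carries: 1.7 N on the middle one, 4.85 N on the lowest, at most); lid shut (0.05 rad); all at rest (x of tin_a in the frame of case between -0.006 and 0.006 m and y of tin_a in the frame of case between -0.006 and 0.006 m and angle between each of tin_a, tin_b, tin_c's own z axis and vertical below 0.12 rad and x of tin_b in the frame of case between -0.006 and 0.006 m and y of tin_b in the frame of case between -0.006 and 0.006 m and x of tin_c in the frame of case between -0.006 and 0.006 m and y of tin_c in the frame of case between -0.006 and 0.006 m and ((z of tin_a in the frame of case between 0 and 0.01 m and z of tin_b in the frame of case between 0.022 and 0.032 m and z of tin_c in the frame of case between 0.044 and 0.054 m and contact force between tin_a and tin_b between 0.5 and 4.85 N and contact force between tin_b and tin_c between 0.3 and 1.7 N) or (z of tin_a in the frame of case between 0 and 0.01 m and z of tin_c in the frame of case between 0.022 and 0.032 m and z of tin_b in the frame of case between 0.044 and 0.054 m and contact force between tin_a and tin_c between 0.5 and 4.85 N and contact force between tin_c and tin_b between 0.3 and 1.7 N) or (z of tin_b in the frame of case between 0 and 0.01 m and z of tin_a in the frame of case between 0.022 and 0.032 m and z of tin_c in the frame of case between 0.044 and 0.054 m and contact force between tin_b and tin_a between 0.5 and 4.85 N and contact force between tin_a and tin_c between 0.3 and 1.7 N) or (z of tin_b in the frame of case between 0 and 0.01 m and z of tin_c in the frame of case between 0.022 and 0.032 m and z of tin_a in the frame of case between 0.044 and 0.054 m and contact force between tin_b and tin_c between 0.5 and 4.85 N and contact force between tin_c and tin_a between 0.3 and 1.7 N) or (z of tin_c in the frame of case between 0 and 0.01 m and z of tin_a in the frame of case between 0.022 and 0.032 m and z of tin_b in the frame of case between 0.044 and 0.054 m and contact force between tin_c and tin_a between 0.5 and 4.85 N and contact force between tin_a and tin_b between 0.3 and 1.7 N) or (z of tin_c in the frame of case between 0 and 0.01 m and z of tin_b in the frame of case between 0.022 and 0.032 m and z of tin_a in the frame of case between 0.044 and 0.054 m and contact force between tin_c and tin_b between 0.5 and 4.85 N and contact force between tin_b and tin_a between 0.3 and 1.7 N)) and value of joint case_lid below 0.05 rad and linear speed of each of tin_a, tin_b, tin_c below 0.02 m/s); the robot touches nothing.
It fails at once if a tin is tipped by more than 35 degrees (angle between any of tin_a, tin_b, tin_c's own z axis and vertical above 0.61 rad).
It fails at once if the loupe, gem pot, handpiece or tweezers are moved by more than 20 mm (distance of any of loupe, gem_pot, handpiece, tweezers from where it was at the start of the episode above 0.02 m).
It also fails if it takes over 72 s, if anything falls off the work surface, if the arm or the gripper's body presses on something with over 40 N, if the wrist force passes 120 N, or if a joint passes its speed limit or range.

## Robot

A 6-joint arm with a two-finger parallel gripper is mounted at the origin on a cart in front of the work surface, level with it; the furniture and walls round the work are solid. World frame = base frame: x ahead of the robot, y to its left, z up, the work surface at z = 0. Lengths are in m, angles in rad, forces in N, time in s.
With the tool pointing down it reaches from about 0.35 to 0.775 m from the base axis. Payload 5.5 kg.
Tool frame: the origin (TCP) lies midway between the tips of the shut fingers; the grasp point (between the pads) lies 19 mm behind it; z points along the fingers, y is the line along which they close (so a half turn about z gives the same grasp; the last joint's range is limited). The gripper opens to 85 mm and grips with 20 to 120 N. Pads are 22 mm wide; open, the fingers measure 114 mm over their backs; the gripper's body (76 mm by 85 mm) begins 54 mm behind the grasp point. The pads swing forward as they close: fully open they stand 13 mm farther back than shut.
Start: joints at [-0.14, 0.313, 0.046, 1.304, 0, 1.431], TCP at [0.575, -0, 0.231] pointing down, gripper open.
Joint ranges: [-2.76, 2.76], [-0.86, 1.69], [-1.03, 1.26], [-2.2, 2.34], [-1.47, 1.5], [-3.14, 3.14]. Speed limits (rad/s): [2.57, 2.57, 3.14, 3.14, 3.14, 3.14].

## Interface

Orientations are given as a unit quaternion [w, x, y, z].
In Python, from workcell import env gives the robot as it stands. The module is installed in compiled form; this text tells all that it offers.
- The arm moves only by the tool carry_out, never from a script. Its argument "series" is a list of rows, each an object with "delta_rot": the turn, a rotation vector about the world's x, y, z normalised to -1 to 1, where 1 is 0.1 rad, a list of three; "travel": the shift along the world's x, y, z normalised to -1 to 1, where 1 is 0.025 m, a list of three; "fingers": the closure, from -1 (fully open) to 1 (shut). In form: [{"delta_rot": [ax, ay, az], "travel": [tx, ty, tz], "fingers": fingers}, ...]. A call has 1 to 5 rows; each row shifts and turns the commanded pose from where the row before left it; what a row does not reach is not made up. A row lasts 1/8 s, in which the tool goes at most 62.5 mm and 10.7 degrees, less where a joint would pass 70% of its speed; a pose out of reach is approached as far as the arm can. A call with a number of a shift or a turn outside -1 to 1 is refused whole. A call with a gripper value outside its range is refused whole. The fingers move at their own pace and stop on an object; "squeeze" is the grip in N (left out, the last holds). Time passes only in rows, so rows that do not move let the fingers close. It gives the time, the measured TCP pose, the force, the opening and the grip force at its end, in the units of the state.
- env.get_state(): the state, without advancing time (a new reading comes with each control period).
- env.read_camera(name): name is "scene" or "side" or "wrist"; returns a dict with "color" (400x640x3 uint8, red, green, blue), "fx", "fy", "cx", "cy" (pixels), "world_from_camera" (4x4, takes a point from camera to world coordinates); the wrist camera has in their place "hand_eye" (4x4, takes a point from camera to tool coordinates, whose origin is the TCP and whose axes are the flange's). Camera axes: x right, y up, looking along -z (the intrinsics and any distortion apply to the point x, -y, -z); pixel columns grow to the right and rows downward; lengths in m; the calibration is good to about 2 mm. The wrist camera is an equidistant fisheye: a pixel r from the principal point sees the ray r / f radians off the axis. A picture is of the moment at which its call begins: read the wrist's pose just before it. There is no depth.
- env.hand_in(): hands the job in; it is judged then, once.
The state is a dict: "clock": time; "joint_pos": joint angles; "qvel": joint speeds; "tau": joint torques, N m; "tcp_pos": TCP position; "orientation": TCP orientation; "wrist_force": force on the tool from outside, world axes, zero at the start; "ft_torque": the same for the moment, N m; "finger_gap": finger opening in m; "grip_force": force on a finger pad.
Only numpy, scipy, OpenCV 4.12 (cv2) and the standard library are available. Lean on these libraries where they do the work, as an engineer would, in place of code of your own. Each camera call takes 0.05 s, during which the arm holds its last target. There are 200 camera calls.

## Working session

There is one attempt and no reset: what is moved stays moved. The work goes in short steps, Python scripts to look and compute and a tool call to move; the robot and the scene stay as the last step left them, time stands still between calls to the robot, and variables do not carry over. Pictures are saved under pics/ and viewed, at most 10 in all, crops included, and the job is handed in when it is done.

Besides the shell and the picture viewer there is one more tool, called after ">>>" as a command line: name --argument value ..., lists and objects as JSON in quotes. carry_out: Moves the arm, as the interface text tells. Its arguments: {"type":"object","properties":{"series":{"type":"array","items":{"type":"object","properties":{"delta_rot":{"type":"array","items":{"type":"number"}},"travel":{"type":"array","items":{"type":"number"}},"fingers":{"type":"number"}}}},"squeeze":{"type":"number"}},"required":["series"]}

```bash
mkdir -p pics; python3 - <<'E'
from workcell import env
import cv2,numpy as np
s=env.get_state(); print({k:np.round(v,3).tolist() for k,v in s.items()})
for n in("scene","side","wrist"):
    c=env.read_camera(n); cv2.imwrite(f"pics/{n}0.png",c["color"][:,:,::-1])
    print(n,c["fx"],c["fy"],c["cx"],c["cy"],np.round(c.get("world_from_camera",c.get("hand_eye")),4).tolist(),[k for k in c])
E
```

```text
{'clock': 0.0, 'joint_pos': [-0.14, 0.314, 0.045, 1.304, -0.0, 1.431], 'qvel': [0.001, 0.0, 0.0, -0.002, -0.001, -0.0], 'tau': [-0.003, -48.063, 29.853, 0.02, -0.0, -0.0], 'tcp_pos': [0.575, 0.0, 0.23], 'orientation': [-0.001, 0.707, 0.707, -0.001], 'wrist_force': [0.44, -0.329, -0.588], 'ft_torque': [-0.057, -0.018, 0.02], 'grip_force': 0.0, 'finger_gap': 0.086}
scene 367.1396358749015 367.1396358749015 327.1622042227353 198.9246278980071 [[0.8011, 0.4231, -0.4235, 0.1348], [-0.5983, 0.5419, -0.5903, -0.575], [-0.0203, 0.7262, 0.6872, 0.6457], [0.0, 0.0, 0.0, 1.0]] ['color', 'fx', 'fy', 'cx', 'cy', 'world_from_camera']
side 404.29934589286546 404.29934589286546 325.6003423087655 208.723630264475 [[0.9407, 0.1983, -0.2751, 0.1894], [-0.339, 0.5761, -0.7437, -0.8455], [0.011, 0.7929, 0.6092, 0.7158], [0.0, 0.0, 0.0, 1.0]] ['color', 'fx', 'fy', 'cx', 'cy', 'world_from_camera']
wrist 309.70691628693146 309.70691628693146 322.6664470390565 197.30386890831062 [[-0.0, 0.9495, 0.3139, 0.08], [1.0, 0.0002, -0.0006, -0.0017], [-0.0006, 0.3139, -0.9495, -0.1432], [0.0, 0.0, 0.0, 1.0]] ['color', 'fx', 'fy', 'cx', 'cy', 'hand_eye']
```

View pics/scene0.png

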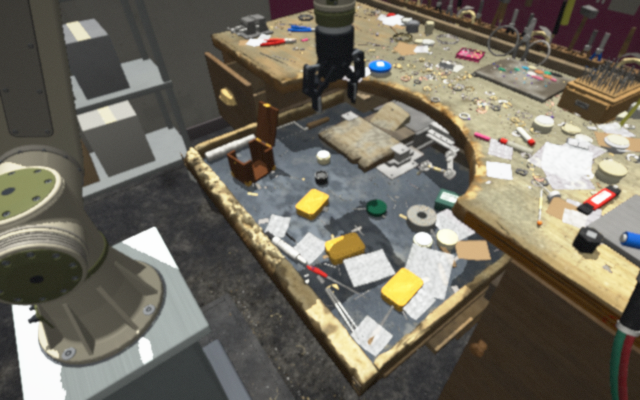

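View pics/side0.png

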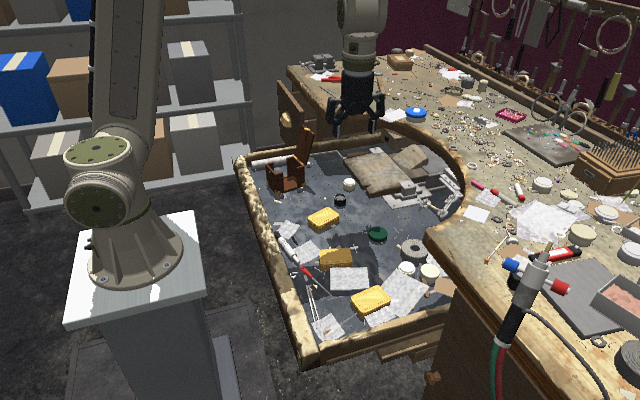

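View pics/wrist0.png

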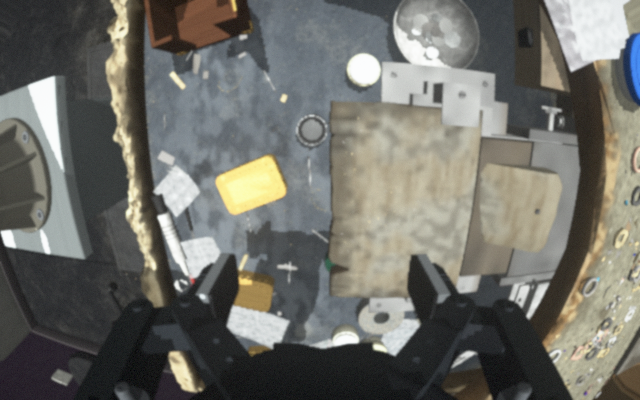

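Scene view shows the three tins at px (312,203), (345,247) and (402,287), and the case at (252,160) with its lid up on the far side. The loupe is at (321,177) and the pot at (323,157). In the wrist view one tin is at (251,185) and the case corner at (200,20).

```bash
cat > h.py <<'E'
import cv2,numpy as np
from scipy.spatial.transform import Rotation as R
from workcell import env
def grab(n):
    s=env.get_state(); c=env.read_camera(n)
    if n=="wrist":
        q=s["orientation"]; T=np.eye(4); T[:3,:3]=R.from_quat([q[1],q[2],q[3],q[0]]).as_matrix(); T[:3,3]=s["tcp_pos"]
        c["world_from_camera"]=T@np.array(c["hand_eye"]); c["fish"]=True
    c["T"]=np.array(c["world_from_camera"]); return c
def rays(c,px):
    p=np.atleast_2d(np.asarray(px,float)); u=(p[:,0]-c["cx"])/c["fx"]; v=(p[:,1]-c["cy"])/c["fy"]
    if c.get("fish"):
        r=np.hypot(u,v)+1e-12; d=np.stack([u/r*np.sin(r),-v/r*np.sin(r),-np.cos(r)],1)
    else:
        d=np.stack([u,-v,-np.ones_like(u)],1)
    d=d/np.linalg.norm(d,axis=1)[:,None]
    return c["T"][:3,3],d@c["T"][:3,:3].T
def onplane(c,px,z):
    o,d=rays(c,px); return (o+d*((z-o[2])/d[:,2])[:,None])
def tri(cps):
    A=np.zeros((3,3));b=np.zeros(3);L=[]
    for c,p in cps:
        o,d=rays(c,p);d=d[0];M=np.eye(3)-np.outer(d,d);A+=M;b+=M@o;L.append((o,M))
    x=np.linalg.solve(A,b); return x,[round(float(np.linalg.norm(M@(x-o)))*1e3,1) for o,M in L]
def yellow(c,smin=130,vmin=60,hr=(14,32)):
    h=cv2.cvtColor(c["color"],cv2.COLOR_RGB2HSV)
    m=cv2.inRange(h,(hr[0],smin,vmin),(hr[1],255,255)); m=cv2.morphologyEx(m,cv2.MORPH_OPEN,np.ones((3,3)))
    return [k for k in cv2.findContours(m,cv2.RETR_EXTERNAL,cv2.CHAIN_APPROX_NONE)[0] if cv2.contourArea(k)>150]
def rect(c,k,z):
    p=onplane(c,k[:,0,:],z)[:,:2]; (cx,cy),(w,h),a=cv2.minAreaRect((p*1e3).astype(np.float32))
    if w<h: w,h,a=h,w,a+90
    return np.round([cx,cy,w,h,(a+90)%180-90],1)
E
python3 - <<'E'
from h import *
for n in("scene","side","wrist"):
    c=grab(n)
    for k in yellow(c): 
        m=cv2.moments(k); print(n,round(m['m10']/m['m00']),round(m['m01']/m['m00']),cv2.contourArea(k),rect(c,k,0.022))
    if n=="scene": print("case px", onplane(c,[(229,153),(250,180),(274,165),(252,140)],0.075).round(3).tolist(), onplane(c,[(323,157),(321,177)],0.025).round(3).tolist())
a=cv2.resize(grab("scene")["color"][85:215,200:340],None,fx=4,fy=4); b=cv2.resize(grab("wrist")["color"][0:130,100:420],None,fx=1.75,fy=1.75)
i=np.zeros((520+228-148,560,3),np.uint8)
a=a[:372]; i[:372,:560]=a; i[372:372+228]=b
cv2.imwrite("pics/crop1.png",i[:,:,::-1])
E
```

```text
scene 401 288 971.5 [ 481.1 -330.5   86.9   54.5   10.1]
scene 567 290 242.0 [ 726.8 -519.7  115.8   21.7   89.5]
scene 344 247 746.5 [ 457.6 -183.3   85.1   63.5   -8.3]
scene 480 227 380.5 [ 736.6 -328.3  113.5   37.5   89. ]
scene 312 204 582.5 [480.6 -28.6  93.2  63.2  20.4]
case px [[0.388, 0.215, 0.075], [0.38, 0.083, 0.075], [0.455, 0.097, 0.075], [0.465, 0.231, 0.075]] [[0.61, 0.102, 0.025], [0.555, 0.035, 0.025]]
side 336 259 493.5 [ 457.2 -191.7   81.1   65.3   -8.6]
```

View pics/crop1.png

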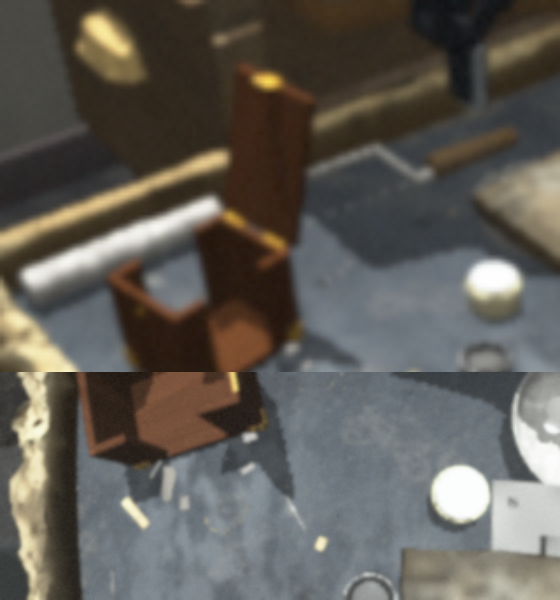

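The crop shows the rim corners at scene px (227,154), (246,165), (272,147) and (250,141). The hinge is on the far +x side and the lid leans just past upright. I'll move the wrist camera over the case.

>>> carry_out --series '[{"delta_rot": [0,0,0],"travel": [-0.8,0.8,0.4],"fingers": -1},{"delta_rot": [0,0,0],"travel": [-0.8,0.8,0.4],"fingers": -1},{"delta_rot": [0,0,0],"travel": [-0.8,0.8,0.4],"fingers": -1},{"delta_rot": [0,0,0],"travel": [-0.8,0.8,0.4],"fingers": -1},{"delta_rot": [0,0,0],"travel": [-0.8,0.8,0.4],"fingers": -1}]'

```text
clock: 1.02
tcp_pos: [0.474, 0.101, 0.282]
orientation: [0.0, 0.707, 0.707, 0.0]
wrist_force: [-0.8, -0.4, -0.0]
finger_gap: 0.0856
grip_force: 0.0
```

>>> carry_out --series '[{"delta_rot": [0,0,0],"travel": [0,0,0],"fingers": -1},{"delta_rot": [0,0,0],"travel": [0,0,0],"fingers": -1}]'

```text
clock: 1.27
tcp_pos: [0.4753, 0.1, 0.2814]
orientation: [0.0, 0.707, 0.707, 0.0]
wrist_force: [-0.4, -0.7, -0.1]
finger_gap: 0.0853
grip_force: 0.0
```

```bash
python3 - <<'E'
from h import *
import pickle
c=grab("wrist"); pickle.dump(c,open("w1.pkl","wb"))
cv2.imwrite("pics/w1.png",cv2.resize(c["color"],None,fx=1.25,fy=1.25,interpolation=cv2.INTER_CUBIC)[:,:,::-1]); print(c["T"].round(3).tolist())
for k in yellow(c,110,40): print(cv2.boundingRect(k),rect(c,k,0.022))
E
```

```text
[[1.0, 0.0, -0.002, 0.473], [0.0, 0.949, 0.314, 0.18], [0.002, -0.314, 0.949, 0.425], [0.0, 0.0, 0.0, 1.0]]
(291, 307, 48, 26) [ 455.  -163.3   87.4   52.3   29.4]
(301, 216, 59, 47) [483.7 -18.9  78.1  57.9  20.6]
(359, 56, 22, 22) [533.7 222.8  27.8  26.2 -78.6]
```

View pics/w1.png

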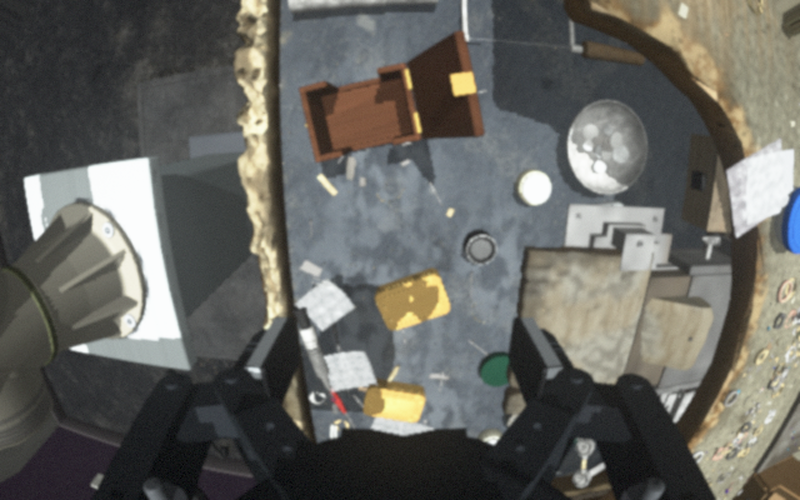

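The wrist view (800x500 scale) shows the rim corners at (303,90), (318,160), (420,137) and (403,67). The lid is open beyond, with its front edge running (458,33)–(483,133). Tin 1 is at (413,300), tin 2 at (395,403), the loupe at (480,247) and the pot at (534,187). The handpiece runs along the left at about (320,360).

```bash
python3 - <<'E'
from h import *
import pickle
c=pickle.load(open("w1.pkl","rb"))
C=np.array([(303,90),(318,160),(420,137),(403,67)])/1.25
P=onplane(c,C,.075);print(P.round(4).tolist()); print([round(np.linalg.norm(P[i]-P[i-1])*1e3) for i in range(4)])
sc=grab("scene")
for w,s in zip(C,[(227,154),(246,165),(272,147),(250,141)]): x,e=tri([(c,w),(sc,s)]);print("tri",x.round(3),e)
# brown mask
h=cv2.cvtColor(c["color"],cv2.COLOR_RGB2HSV); m=cv2.inRange(h,(0,85,25),(14,255,200))|cv2.inRange(h,(170,85,25),(180,255,200)); m[:,:236]=0;m[140:]=0;m[:,395:]=0
m=cv2.morphologyEx(m,cv2.MORPH_OPEN,np.ones((3,3)))
cv2.imwrite("m.png",m)
ys,xs=np.nonzero(m);print(xs.min(),xs.max(),ys.min(),ys.max())
E1=lambda pts:(lambda p:(p,))(onplane(c,pts,.075)[:,:2])[0]
def fit(p):
    v=cv2.fitLine(p.astype(np.float32)*1000,cv2.DIST_HUBER,0,.01,.01).ravel(); return v
front=[(xs[ys==y].min(),y) for y in range(76,124)]
low=[(x,ys[xs==x].max()) for x in list(range(260,275))+list(range(313,330))]
up=[(x,ys[xs==x].min()) for x in list(range(250,262))+list(range(308,318))]
L={}
for n,k in(("front",front),("low",low),("up",up)):
    v=fit(E1(k)); L[n]=v; r=E1(k)*1e3-v[2:]; print(n,v.round(2),"deg",np.degrees(np.arctan2(v[1],v[0])).round(1),"res",np.abs(r@[-v[1],v[0]]).round(1).tolist())
# tin1 centroid from two wrist places
w0=dict(c); w0["color"]=cv2.imread("pics/wrist0.png")[:,:,::-1]; T=np.eye(4);T[:3,:3]=R.from_quat([.707,.707,0,0]).as_matrix();T[:3,3]=[.575,0,.2305];w0["T"]=T@np.array(c["hand_eye"])
def cen(k): a=cv2.minAreaRect(k); return a[0]
k0=[k for k in yellow(w0,80,60) if cv2.boundingRect(k)[1]<220]; k1=[k for k in yellow(c,100,40)]
for k in k0: print(cv2.boundingRect(k),rect(w0,k,.022))
for k in k0:
  if 210<cv2.boundingRect(k)[0]<260:
    print("tin1",tri([(w0,cen(k)),(c,cen([q for q in k1 if 295<cv2.boundingRect(q)[0]<310][0]))]))
E
```

```text
[[0.3836, 0.2129, 0.075], [0.396, 0.1477, 0.075], [0.4889, 0.1674, 0.075], [0.4737, 0.2309, 0.075]]
[92, 66, 95, 65]
tri [0.383 0.213 0.075] [1.0, 1.0]
tri [0.398 0.146 0.073] [2.9, 2.9]
tri [0.49  0.167 0.076] [0.9, 0.9]
tri [0.467 0.235 0.069] [6.9, 6.9]
240 385 25 128
front [ 2.0000e-01 -9.8000e-01  3.8757e+02  1.8093e+02] deg -78.3 res [0.0, 0.3, 0.6, 0.4, 0.1, 0.1, 0.4, 0.6, 0.2, 0.0, 0.3, 0.5, 0.4, 0.1, 0.2, 0.4, 0.5, 0.2, 0.1, 0.3, 0.6, 0.3, 0.0, 0.9, 0.6, 0.4, 0.1, 0.1, 0.4, 0.5, 0.2, 0.1, 0.3, 0.6, 0.3, 0.0, 0.3, 0.5, 0.3, 0.1, 0.2, 0.5, 0.4, 0.1, 0.1, 0.4, 0.4, 0.2]
low [9.8000e-01 2.1000e-01 4.4339e+02 1.5733e+02] deg 12.0 res [0.1, 0.3, 0.6, 0.2, 0.0, 0.3, 0.6, 0.3, 0.0, 0.3, 0.6, 0.3, 0.0, 0.9, 1.7, 1.9, 0.6, 0.3, 0.1, 0.1, 0.4, 0.6, 0.8, 0.0, 0.2, 0.7, 0.4, 0.2, 0.0, 0.2, 0.5, 0.7]
up [9.8000e-01 2.1000e-01 4.2534e+02 2.2384e+02] deg 11.9 res [0.0, 0.3, 0.6, 0.3, 0.1, 0.8, 0.5, 0.2, 0.1, 0.4, 0.7, 2.2, 0.2, 0.4, 0.5, 0.3, 0.0, 0.2, 0.5, 0.4, 0.2, 0.0]
(590, 193, 21, 51) [1049.7  -76.8   97.    49.4  -82.4]
(216, 154, 71, 61) [486.8 -21.3  83.   55.6  21.4]
(599, 106, 17, 73) [1031.4   56.7  117.6   43.1  -80.5]
tin1 (array([ 0.4843105 , -0.02483636,  0.00842187]), [0.2, 0.2])
```

>>> carry_out --series '[{"delta_rot": [0,0,1],"travel": [0.02,-0.25,-0.28],"fingers": -1},{"delta_rot": [0,0,1],"travel": [0.02,-0.25,-0.28],"fingers": -1},{"delta_rot": [0,0,1],"travel": [0.02,-0.25,-0.28],"fingers": -1},{"delta_rot": [0,0,1],"travel": [0.02,-0.25,-0.28],"fingers": -1},{"delta_rot": [0,0,1],"travel": [0.02,-0.25,-0.28],"fingers": -1}]'

```text
clock: 2.0
tcp_pos: [0.4779, 0.0678, 0.2455]
orientation: [-0.0, 0.509, 0.861, -0.0]
wrist_force: [-0.6, -0.1, 0.6]
finger_gap: 0.0852
grip_force: 0.0
```

>>> carry_out --series '[{"delta_rot": [0,0,1],"travel": [0.02,-0.25,-0.28],"fingers": -1},{"delta_rot": [0,0,1],"travel": [0.02,-0.25,-0.28],"fingers": -1},{"delta_rot": [0,0,1],"travel": [0.02,-0.25,-0.28],"fingers": -1},{"delta_rot": [0,0,1],"travel": [0.02,-0.25,-0.28],"fingers": -1},{"delta_rot": [0,0,1],"travel": [0.02,-0.25,-0.28],"fingers": -1}]'

```text
clock: 2.62
tcp_pos: [0.4803, 0.0366, 0.2104]
orientation: [-0.0, 0.281, 0.96, -0.0]
wrist_force: [-0.1, -0.3, 0.5]
finger_gap: 0.0854
grip_force: 0.0
```

>>> carry_out --series '[{"delta_rot": [0,0,1],"travel": [0.02,-0.25,-0.28],"fingers": -1},{"delta_rot": [0,0,1],"travel": [0.02,-0.25,-0.28],"fingers": -1},{"delta_rot": [0,0,1],"travel": [0.02,-0.25,-0.28],"fingers": -1},{"delta_rot": [0,0,1],"travel": [0.02,-0.25,-0.28],"fingers": -1},{"delta_rot": [0,0,1],"travel": [0.02,-0.25,-0.28],"fingers": -1}]'

```text
clock: 3.25
tcp_pos: [0.4827, 0.0053, 0.1754]
orientation: [-0.0, 0.034, 0.999, 0.0]
wrist_force: [0.1, 0.2, 0.4]
finger_gap: 0.0852
grip_force: 0.0
```

>>> carry_out --series '[{"delta_rot": [0,0,1],"travel": [0.02,-0.25,-0.28],"fingers": -1},{"delta_rot": [0,0,1],"travel": [0.02,-0.25,-0.28],"fingers": -1},{"delta_rot": [0,0,1],"travel": [0.02,-0.25,-0.28],"fingers": -1},{"delta_rot": [0,0,1],"travel": [0.02,-0.25,-0.28],"fingers": -1},{"delta_rot": [0,0,0.3],"travel": [0,0,0],"fingers": -1}]'

```text
clock: 3.88
tcp_pos: [0.4842, -0.0196, 0.1473]
orientation: [-0.001, -0.178, 0.984, 0.0]
wrist_force: [-0.5, -0.2, -0.1]
finger_gap: 0.0853
grip_force: 0.0
```

```bash
cat > look.py <<'E'
from h import *
import sys
s=env.get_state(); print(s["clock"],s["tcp_pos"].round(4) if hasattr(s["tcp_pos"],"round") else s["tcp_pos"],np.round(s["joint_pos"],2),np.round(s["wrist_force"],2))
q=s["orientation"]; print("tool y deg",np.degrees(np.arctan2(*R.from_quat([q[1],q[2],q[3],q[0]]).as_matrix()[[1,0],1])).round(1))
c=grab("wrist")
for k in yellow(c,80,40): print(cv2.boundingRect(k),rect(c,k,0.022))
if len(sys.argv)>1: cv2.imwrite("pics/"+sys.argv[1],c["color"][:,:,::-1])
E
python3 look.py w2.png
```

```text
3.875 [ 0.4842 -0.0196  0.1473] [-0.21  0.19 -0.33  1.05  0.   -0.56] [-0.46 -0.23 -0.08]
tool y deg 110.5
(615, 370, 25, 19) [ 692.9 1016.   420.5   47.4   80.3]
(559, 363, 23, 15) [650.3 546.7  58.7  38.  -89.2]
(599, 320, 30, 27) [551.9 628.5 201.2  41.8  79.4]
(0, 310, 69, 90) [1404.1 -645.8  905.1  233.2  -25.6]
(289, 144, 61, 87) [483.5 -22.8  82.2  54.1  21.2]
(48, 66, 43, 71) [ 484.2 -320.9   78.9   70.8    9.7]
(137, 65, 74, 92) [ 460.1 -176.8   82.1   59.4  -12. ]
(15, 15, 34, 137) [ 480.9 -403.6  174.2   43.5   -3.6]
```

View pics/w2.png

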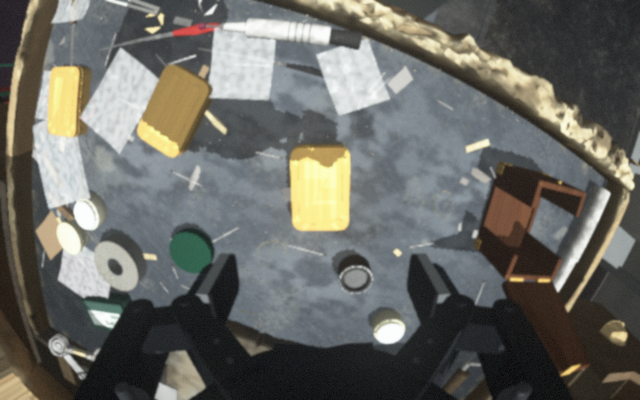

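Tin 1 is at px (320,188), centred under the tool. Tin 2 is at (175,110), tin 3 at (66,100), the handpiece at the top at (290,32), and the loupe at (355,272).

>>> carry_out --series '[{"delta_rot": [0,0,0.1],"travel": [0,-0.12,-1],"fingers": -0.7},{"delta_rot": [0,0,0],"travel": [0,0,-1],"fingers": -0.7},{"delta_rot": [0,0,0],"travel": [0,0,-1],"fingers": -0.7},{"delta_rot": [0,0,0],"travel": [0,0,-1],"fingers": -0.7},{"delta_rot": [0,0,0],"travel": [0,0,-1],"fingers": -0.7}]' --squeeze 40

```text
clock: 4.55
tcp_pos: [0.485, -0.0218, 0.0228]
orientation: [0.0, -0.183, 0.983, -0.0]
wrist_force: [0.0, 0.2, -0.7]
finger_gap: 0.0725
grip_force: 0.0
```

>>> carry_out --series '[{"delta_rot": [0,0,0],"travel": [0,0,-0.55],"fingers": -0.7},{"delta_rot": [0,0,0],"travel": [0,0,-0.2],"fingers": -0.7},{"delta_rot": [0,0,0],"travel": [0,0,0],"fingers": -0.2},{"delta_rot": [0,0,0],"travel": [0,0,0],"fingers": 0.2},{"delta_rot": [0,0,0],"travel": [0,0,0],"fingers": 0.2}]'

```text
clock: 5.18
tcp_pos: [0.4851, -0.0219, 0.0053]
orientation: [0.001, -0.184, 0.983, -0.0]
wrist_force: [-0.4, -0.5, 0.5]
finger_gap: 0.0527
grip_force: 43.6
```

>>> carry_out --series '[{"delta_rot": [0,0,0],"travel": [0,0,0.6],"fingers": 0.2},{"delta_rot": [0,0,0],"travel": [0,0,1],"fingers": 0.2},{"delta_rot": [0,0,0],"travel": [0,0,0],"fingers": 0.2},{"delta_rot": [0,0,0],"travel": [0,0,0],"fingers": 0.2},{"delta_rot": [0,0,0],"travel": [0,0,0],"fingers": 0.2}]'

```text
clock: 5.8
tcp_pos: [0.4836, -0.0216, 0.0437]
orientation: [-0.001, -0.184, 0.983, 0.0]
wrist_force: [-0.2, -0.3, -2.1]
finger_gap: 0.0532
grip_force: 43.2
```

>>> carry_out --series '[{"delta_rot": [0,0,0],"travel": [0,0,0],"fingers": 0.2}]'

```text
clock: 5.92
tcp_pos: [0.4839, -0.0216, 0.0439]
orientation: [-0.001, -0.184, 0.983, 0.0]
wrist_force: [-0.8, -0.6, -2.7]
finger_gap: 0.0529
grip_force: 43.2
```

About 2.5 N, so tin 1 is the part-full one. I'll put it back and go to tin 2.

>>> carry_out --series '[{"delta_rot": [0,0,0],"travel": [0,0,-1],"fingers": 0.2},{"delta_rot": [0,0,0],"travel": [0,0,-0.5],"fingers": 0.2},{"delta_rot": [0,0,0],"travel": [0,0,0],"fingers": -0.7},{"delta_rot": [0,0,0],"travel": [0,0,0],"fingers": -0.7},{"delta_rot": [0,0,0],"travel": [0,0,0.4],"fingers": -0.7}]'

```text
clock: 6.55
tcp_pos: [0.4846, -0.0218, 0.0177]
orientation: [-0.0, -0.184, 0.983, 0.0]
wrist_force: [0.2, -0.6, -0.2]
finger_gap: 0.0722
grip_force: 0.0
```

>>> carry_out --series '[{"delta_rot": [0,0,0],"travel": [0,0,1],"fingers": -0.7},{"delta_rot": [0,0,-1],"travel": [0,-1,1],"fingers": -0.7},{"delta_rot": [0,0,-1],"travel": [-0.3,-1,1],"fingers": -0.7},{"delta_rot": [0,0,-1],"travel": [-0.3,-1,1],"fingers": -0.7},{"delta_rot": [0,0,-1],"travel": [-0.3,-1,0.5],"fingers": -0.7}]'

```text
clock: 7.18
tcp_pos: [0.463, -0.123, 0.1326]
orientation: [0.002, 0.017, 1.0, -0.001]
wrist_force: [0.7, -0.1, -0.3]
finger_gap: 0.0727
grip_force: 0.0
```

>>> carry_out --series '[{"delta_rot": [0,0,-1],"travel": [0,-1,0],"fingers": -0.7},{"delta_rot": [0,0,-0.8],"travel": [0,-1,0],"fingers": -0.7},{"delta_rot": [0,0,0],"travel": [0,-0.2,0],"fingers": -0.7},{"delta_rot": [0,0,0],"travel": [0,0,0],"fingers": -0.7}]'

```text
clock: 7.68
tcp_pos: [0.4621, -0.1768, 0.1302]
orientation: [0.0, 0.105, 0.994, 0.0]
wrist_force: [0.1, 0.1, -1.1]
finger_gap: 0.0727
grip_force: 0.0
```

```bash
python3 look.py w3.png
```

```text
7.675 [ 0.4621 -0.1768  0.1302] [-0.53  0.22 -0.34  1.01  0.   -0.32] [ 0.11  0.12 -1.08]
tool y deg 77.9
(5, 382, 28, 18) [  873.2 -1190.    381.8    60.3   -71. ]
(99, 209, 53, 95) [ 488.2 -405.8  116.7   34.    -0.5]
(145, 202, 75, 83) [ 484.5 -324.3   81.7   64.2    9.6]
(288, 146, 65, 92) [ 459.4 -179.6   81.8   54.2  -12.1]
(447, 136, 74, 92) [480.6 -24.9  87.7  58.4  20.4]
```

>>> carry_out --series '[{"delta_rot": [0,0,0],"travel": [-0.07,-0.12,-1],"fingers": -0.7},{"delta_rot": [0,0,0],"travel": [0,0,-1],"fingers": -0.7},{"delta_rot": [0,0,0],"travel": [0,0,-1],"fingers": -0.7},{"delta_rot": [0,0,0],"travel": [0,0,-1],"fingers": -0.7},{"delta_rot": [0,0,0],"travel": [0,0,-0.8],"fingers": -0.7}]'

```text
clock: 8.35
tcp_pos: [0.4599, -0.1784, 0.0088]
orientation: [-0.0, 0.104, 0.995, 0.0]
wrist_force: [0.3, -0.7, 0.8]
finger_gap: 0.0724
grip_force: 0.0
```

>>> carry_out --series '[{"delta_rot": [0,0,0],"travel": [0,0,-0.2],"fingers": -0.7},{"delta_rot": [0,0,0],"travel": [0,0,0],"fingers": -0.2},{"delta_rot": [0,0,0],"travel": [0,0,0],"fingers": 0.2},{"delta_rot": [0,0,0],"travel": [0,0,0],"fingers": 0.2}]'

```text
clock: 8.85
tcp_pos: [0.4608, -0.18, 0.0053]
orientation: [0.001, 0.105, 0.994, -0.0]
wrist_force: [0.4, 0.0, 0.3]
finger_gap: 0.0532
grip_force: 42.9
```

>>> carry_out --series '[{"delta_rot": [0,0,0],"travel": [0,0,0.6],"fingers": 0.2},{"delta_rot": [0,0,0],"travel": [0,0,1],"fingers": 0.2},{"delta_rot": [0,0,0],"travel": [0,0,0],"fingers": 0.2},{"delta_rot": [0,0,0],"travel": [0,0,0],"fingers": 0.2},{"delta_rot": [0,0,0],"travel": [0,0,0],"fingers": 0.2}]'

```text
clock: 9.48
tcp_pos: [0.4597, -0.1794, 0.0439]
orientation: [-0.001, 0.105, 0.994, 0.0]
wrist_force: [-0.7, -0.3, -1.0]
finger_gap: 0.0533
grip_force: 43.0
```

>>> carry_out --series '[{"delta_rot": [0,0,0],"travel": [0,0,0],"fingers": 0.2}]'

```text
clock: 9.6
tcp_pos: [0.4597, -0.1795, 0.0439]
orientation: [-0.001, 0.105, 0.994, 0.0]
wrist_force: [-0.2, -0.8, -0.4]
finger_gap: 0.053
grip_force: 43.0
```

Under 1 N, so tin 2 is the light one and tin 3 must be the heavy one. I'll set tin 2 down and go to tin 3.

>>> carry_out --series '[{"delta_rot": [0,0,0],"travel": [0,0,-1],"fingers": 0.2},{"delta_rot": [0,0,0],"travel": [0,0,-0.5],"fingers": 0.2},{"delta_rot": [0,0,0],"travel": [0,0,0],"fingers": -0.7},{"delta_rot": [0,0,0],"travel": [0,0,0],"fingers": -0.7},{"delta_rot": [0,0,0],"travel": [0,0,0.4],"fingers": -0.7}]'

```text
clock: 10.22
tcp_pos: [0.4602, -0.1797, 0.0175]
orientation: [-0.0, 0.105, 0.994, 0.0]
wrist_force: [-0.4, 0.1, 0.8]
finger_gap: 0.0729
grip_force: 0.0
```

>>> carry_out --series '[{"delta_rot": [0,0,0],"travel": [0,0,1],"fingers": -0.7},{"delta_rot": [0,0,0.8],"travel": [0.2,-1,1],"fingers": -0.7},{"delta_rot": [0,0,1],"travel": [0.2,-1,1],"fingers": -0.7},{"delta_rot": [0,0,1],"travel": [0.2,-1,1],"fingers": -0.7},{"delta_rot": [0,0,1],"travel": [0.2,-1,0.5],"fingers": -0.7}]'

```text
clock: 10.85
tcp_pos: [0.4814, -0.2813, 0.1328]
orientation: [0.002, -0.086, 0.996, -0.001]
wrist_force: [0.2, -0.1, -0.6]
finger_gap: 0.0726
grip_force: 0.0
```

>>> carry_out --series '[{"delta_rot": [0,0,0],"travel": [0.2,-1,0],"fingers": -0.7},{"delta_rot": [0,0,0],"travel": [0,-0.8,0],"fingers": -0.7},{"delta_rot": [0,0,0],"travel": [0,0,0],"fingers": -0.7},{"delta_rot": [0,0,0],"travel": [0,0,0],"fingers": -0.7}]'

```text
clock: 11.35
tcp_pos: [0.4848, -0.324, 0.1294]
orientation: [-0.0, -0.084, 0.996, 0.001]
wrist_force: [-0.9, -0.3, 0.2]
finger_gap: 0.0725
grip_force: 0.0
```

```bash
python3 look.py w4.png
```

```text
11.35 [ 0.4848 -0.324   0.1294] [-0.73  0.38 -0.12  1.08  0.   -0.9 ] [-0.86 -0.25  0.19]
tool y deg 99.7
(166, 387, 28, 13) [ 821.7 -483.2   65.6   30.2  -62.3]
(20, 346, 62, 45) [ 940.2 -813.7  229.7   83.3  -87.7]
(0, 299, 104, 78) [ 831.1 -782.4  368.6  136.9  -81. ]
(190, 199, 13, 33) [ 522.1 -436.7   32.2   11.4    4.6]
(548, 198, 45, 71) [481.5 -30.9  90.6  72.4  20.4]
(285, 148, 64, 91) [ 484.3 -329.7   80.9   52.9    9.6]
(437, 147, 77, 92) [ 458.4 -183.9   80.8   63.8   -9.5]
```

>>> carry_out --series '[{"delta_rot": [0,0,0],"travel": [0,-0.23,-1],"fingers": -0.7},{"delta_rot": [0,0,0],"travel": [0,0,-1],"fingers": -0.7},{"delta_rot": [0,0,0],"travel": [0,0,-1],"fingers": -0.7},{"delta_rot": [0,0,0],"travel": [0,0,-1],"fingers": -0.7},{"delta_rot": [0,0,0],"travel": [0,0,-0.8],"fingers": -0.7}]'

```text
clock: 12.02
tcp_pos: [0.4849, -0.3291, 0.0085]
orientation: [-0.0, -0.085, 0.996, 0.001]
wrist_force: [0.6, 0.1, 0.5]
finger_gap: 0.0729
grip_force: 0.0
```

>>> carry_out --series '[{"delta_rot": [0,0,0],"travel": [0,0,-0.2],"fingers": -0.7},{"delta_rot": [0,0,0],"travel": [0,0,0],"fingers": -0.2},{"delta_rot": [0,0,0],"travel": [0,0,0],"fingers": 0.2},{"delta_rot": [0,0,0],"travel": [0,0,0],"fingers": 0.2},{"delta_rot": [0,0,0],"travel": [0,0,0],"fingers": 0.2}]' --squeeze 60

```text
clock: 12.65
tcp_pos: [0.4857, -0.3305, 0.0054]
orientation: [0.0, -0.085, 0.996, -0.0]
wrist_force: [-0.6, 2.5, 3.5]
finger_gap: 0.0528
grip_force: 66.5
```

>>> carry_out --series '[{"delta_rot": [0,0,0],"travel": [0,0,0.6],"fingers": 0.2},{"delta_rot": [0,0,0],"travel": [0,0,1],"fingers": 0.2},{"delta_rot": [0,0,0],"travel": [0,0,0],"fingers": 0.2},{"delta_rot": [0,0,0],"travel": [0,0,0],"fingers": 0.2},{"delta_rot": [0,0,0],"travel": [0,0,0],"fingers": 0.2}]'

```text
clock: 13.28
tcp_pos: [0.4845, -0.3299, 0.0434]
orientation: [-0.001, -0.084, 0.996, 0.001]
wrist_force: [0.5, -0.6, -4.8]
finger_gap: 0.0522
grip_force: 65.7
```

>>> carry_out --series '[{"delta_rot": [0,0,0],"travel": [0,0,0],"fingers": 0.2}]'

```text
clock: 13.4
tcp_pos: [0.4848, -0.3301, 0.0437]
orientation: [-0.001, -0.085, 0.996, 0.001]
wrist_force: [-0.2, 0.7, -4.2]
finger_gap: 0.0525
grip_force: 65.7
```

About 4.7 N, so tin 3 is full. I'll carry it toward the case and measure the case on the way.

>>> carry_out --series '[{"delta_rot": [0,0,0],"travel": [-0.12,0.5,1],"fingers": 0.2},{"delta_rot": [0,0,0.4],"travel": [-0.12,1,1],"fingers": 0.2},{"delta_rot": [0,0,0],"travel": [-0.12,1,1],"fingers": 0.2},{"delta_rot": [0,0,0],"travel": [-0.12,1,1],"fingers": 0.2},{"delta_rot": [0,0,0],"travel": [-0.12,1,0.7],"fingers": 0.2}]'

```text
clock: 14.02
tcp_pos: [0.4703, -0.2172, 0.163]
orientation: [0.0, -0.104, 0.995, -0.0]
wrist_force: [0.3, -0.3, -4.8]
finger_gap: 0.0522
grip_force: 65.7
```

>>> carry_out --series '[{"delta_rot": [0,0,0],"travel": [-0.12,1,0],"fingers": 0.2},{"delta_rot": [0,0,0],"travel": [-0.12,1,0],"fingers": 0.2},{"delta_rot": [0,0,0],"travel": [-0.12,1,0],"fingers": 0.2},{"delta_rot": [0,0,0],"travel": [-0.12,1,0],"fingers": 0.2},{"delta_rot": [0,0,0],"travel": [-0.12,1,0],"fingers": 0.2}]'

```text
clock: 14.65
tcp_pos: [0.4547, -0.0917, 0.1618]
orientation: [-0.0, -0.104, 0.995, 0.0]
wrist_force: [-0.3, 0.7, -5.5]
finger_gap: 0.0521
grip_force: 65.7
```

>>> carry_out --series '[{"delta_rot": [0,0,0],"travel": [-0.12,1,0],"fingers": 0.2},{"delta_rot": [0,0,0],"travel": [-0.12,1,0],"fingers": 0.2},{"delta_rot": [0,0,0],"travel": [-0.12,1,0],"fingers": 0.2},{"delta_rot": [0,0,0],"travel": [-0.12,1,0],"fingers": 0.2},{"delta_rot": [0,0,0],"travel": [-0.12,1,0],"fingers": 0.2}]'

```text
clock: 15.28
tcp_pos: [0.4396, 0.0331, 0.1619]
orientation: [-0.0, -0.104, 0.995, 0.0]
wrist_force: [0.1, 0.3, -4.7]
finger_gap: 0.0524
grip_force: 65.7
```

>>> carry_out --series '[{"delta_rot": [0,0,0],"travel": [-0.12,1,0],"fingers": 0.2},{"delta_rot": [0,0,0],"travel": [-0.1,0.3,0],"fingers": 0.2},{"delta_rot": [0,0,0],"travel": [0,0,0],"fingers": 0.2},{"delta_rot": [0,0,0],"travel": [0,0,0],"fingers": 0.2}]'

```text
clock: 15.78
tcp_pos: [0.4349, 0.064, 0.1621]
orientation: [0.0, -0.104, 0.995, -0.0]
wrist_force: [0.1, -0.2, -5.5]
finger_gap: 0.0526
grip_force: 65.6
```

```bash
python3 - <<'E'
from h import *
import pickle
c=grab("wrist"); pickle.dump(c,open("w5.pkl","wb"))
cv2.imwrite("pics/w5.png",cv2.resize(c["color"],None,fx=1.25,fy=1.25,interpolation=cv2.INTER_CUBIC)[:,:,::-1])
E
```

```text
(no output)
```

View pics/w5.png

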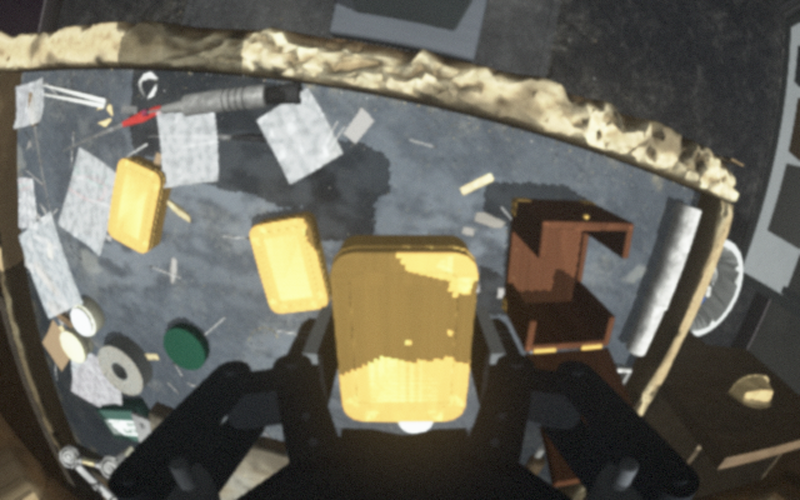

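The held tin fills the centre (405,330). The case is at right: rim front edge (515,200)–(632,222), hinge strips at (550,350) and (590,346).

```bash
python3 - <<'E'
from h import *
import pickle
c=pickle.load(open("w5.pkl","rb"))
P=onplane(c,np.array([(514,199),(633,221),(613,346),(528,350)])/1.25,.075);print(P.round(4).tolist())
# predicted corner pixels of current case estimate, for comparison
a=np.radians(11.9);e=np.array([np.cos(a),np.sin(a)]);n=np.array([-e[1],e[0]])
Ti=np.linalg.inv(c["T"])
def proj(p):
    x,y,z=(Ti@np.r_[p,1])[:3]; v=np.array([x,-y,-z]); th=np.arctan2(np.hypot(v[0],v[1]),v[2]); r=np.hypot(v[0],v[1]); return np.array([c["cx"]+c["fx"]*th*v[0]/r,c["cy"]+c["fy"]*th*v[1]/r])
for sx,sy in((-1,-1),(-1,1),(1,1),(1,-1)): 
    q=np.r_[np.array([.434,.1905])+sx*.0495*e+sy*.036*n,.075]; print(sx,sy,(proj(q)*1.25).round(1),"world",q.round(4))
o=cv2.resize(c["color"][150:300,380:530],None,fx=4,fy=4,interpolation=cv2.INTER_CUBIC)
cv2.imwrite("pics/w5c.png",o[:,:,::-1])
# held tin rect at its height
for k in yellow(c,80,40):
    if 240<cv2.boundingRect(k)[0]<290: print(cv2.boundingRect(k),rect(c,k,.1621-.0054+.022))
E
```

```text
[[0.3843, 0.1232, 0.075], [0.3775, 0.2148, 0.075], [0.4756, 0.2416, 0.075], [0.4883, 0.1685, 0.075]]
-1 -1 [541.4 219.8] world [0.393  0.1451 0.075 ]
-1 1 [633.5 222.1] world [0.3781 0.2155 0.075 ]
1 1 [607.8 344.7] world [0.475  0.2359 0.075 ]
1 -1 [523.6 351.3] world [0.4899 0.1655 0.075 ]
(280, 345, 92, 25) [491.6  77.3  52.4  21.8 -78. ]
```

View pics/w5c.png

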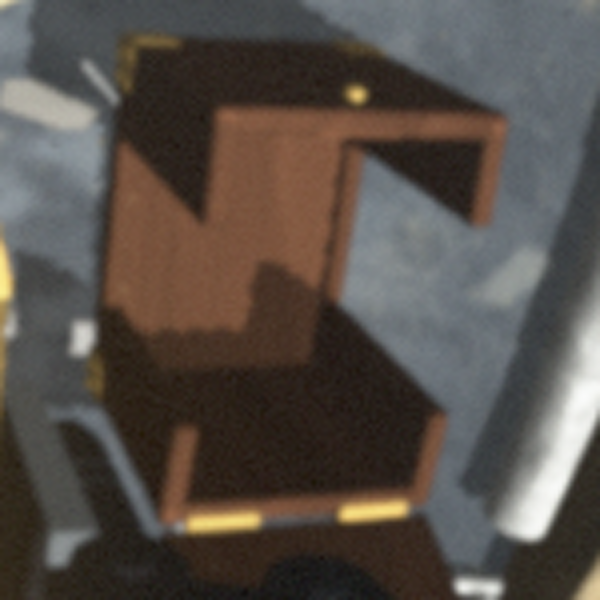

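The zoomed crop shows the rim corners clearly at crop px (216,108), (506,118), (427,515) and (163,522).

```bash
python3 - <<'E'
from h import *
import pickle
c=pickle.load(open("w5.pkl","rb")); c1=pickle.load(open("w1.pkl","rb"))
A=np.array([(216,108),(506,118),(427,515),(163,522)])/4+[380,150]
P=onplane(c,A,.075)[:,:2];print(P.round(4).tolist(),P.mean(0)); print([round(np.linalg.norm(P[i]-P[i-1])*1e3) for i in range(4)])
d=(P[3]-P[0]+P[2]-P[1]);print("yaw",np.degrees(np.arctan2(d[1],d[0])))
W=np.array([(318,160),(303,90),(403,67),(420,137)])/1.25
Q=onplane(c1,W,.075)[:,:2];print(Q.mean(0))
for a,w in zip(A,W): print(tri([(c,a),(c1,w)]))
s=env.get_state();print(s["tcp_pos"])
E
```

```text
[[0.3937, 0.1461], [0.3798, 0.2158], [0.4782, 0.2382], [0.4891, 0.1671]] [0.43520171 0.19180757]
[98, 71, 101, 72]
yaw 12.626992042976196
[0.43553576 0.18970568]
(array([0.39477286, 0.14756726, 0.07093886]), [0.4, 0.4])
(array([0.38158972, 0.21405693, 0.07528192]), [2.3, 2.3])
(array([0.47329228, 0.22971927, 0.08485139]), [0.5, 0.5])
(array([0.48897231, 0.16723662, 0.07493633]), [0.2, 0.2])
[0.43495154 0.06385755 0.1620506 ]
```

>>> carry_out --series '[{"delta_rot": [0,0,0],"travel": [0,1,0],"fingers": 0.2},{"delta_rot": [0,0,0],"travel": [0,1,0],"fingers": 0.2},{"delta_rot": [0,0,0],"travel": [0,1,0],"fingers": 0.2},{"delta_rot": [0,0,0],"travel": [0,1,0],"fingers": 0.2},{"delta_rot": [0,0,0],"travel": [0,0.9,-0.5],"fingers": 0.2}]'

```text
clock: 16.45
tcp_pos: [0.4362, 0.1874, 0.1503]
orientation: [0.001, -0.104, 0.995, 0.0]
wrist_force: [0.5, 0.3, -5.1]
finger_gap: 0.0522
grip_force: 65.7
```

>>> carry_out --series '[{"delta_rot": [0,0,0.03],"travel": [0.02,0.2,-1],"fingers": 0.2},{"delta_rot": [0,0,0],"travel": [0,0,0],"fingers": 0.2},{"delta_rot": [0,0,0],"travel": [0,0,0],"fingers": 0.2}]'

```text
clock: 16.82
tcp_pos: [0.4357, 0.1914, 0.1251]
orientation: [0.0, -0.105, 0.994, -0.0]
wrist_force: [0.5, 0.5, -4.2]
finger_gap: 0.0527
grip_force: 65.6
```

>>> carry_out --series '[{"delta_rot": [0,0,0],"travel": [0,0,-0.6],"fingers": 0.2},{"delta_rot": [0,0,0],"travel": [0,0,-0.6],"fingers": 0.2},{"delta_rot": [0,0,0],"travel": [0,0,-0.5],"fingers": 0.2},{"delta_rot": [0,0,0],"travel": [0,0,-0.3],"fingers": 0.2},{"delta_rot": [0,0,0],"travel": [0,0,0],"fingers": 0.2}]'

```text
clock: 17.45
tcp_pos: [0.4347, 0.1919, 0.0738]
orientation: [-0.001, -0.106, 0.994, -0.0]
wrist_force: [0.2, -0.4, -4.7]
finger_gap: 0.0524
grip_force: 65.6
```

>>> carry_out --series '[{"delta_rot": [0,0,0],"travel": [0,0,-0.6],"fingers": 0.2},{"delta_rot": [0,0,0],"travel": [0,0,-0.6],"fingers": 0.2},{"delta_rot": [0,0,0],"travel": [0,0,-0.6],"fingers": 0.2},{"delta_rot": [0,0,0],"travel": [0,0,-0.5],"fingers": 0.2},{"delta_rot": [0,0,0],"travel": [0,0,0],"fingers": 0.2}]'

```text
clock: 18.08
tcp_pos: [0.4344, 0.1918, 0.016]
orientation: [-0.001, -0.106, 0.994, -0.0]
wrist_force: [0.2, -0.6, -5.2]
finger_gap: 0.0522
grip_force: 65.6
```

>>> carry_out --series '[{"delta_rot": [0,0,0],"travel": [0,0,-0.2],"fingers": 0.2},{"delta_rot": [0,0,0],"travel": [0,0,0],"fingers": 0.2}]'

```text
clock: 18.32
tcp_pos: [0.4355, 0.192, 0.0121]
orientation: [0.0, -0.106, 0.994, 0.0]
wrist_force: [0.0, -0.7, -5.4]
finger_gap: 0.0526
grip_force: 65.6
```

Still hanging freely, so I'll lower the last bit, release narrowly and rise.

>>> carry_out --series '[{"delta_rot": [0,0,0],"travel": [0,0,-0.06],"fingers": 0.2},{"delta_rot": [0,0,0],"travel": [0,0,0],"fingers": -0.4},{"delta_rot": [0,0,0],"travel": [0,0,0],"fingers": -0.45},{"delta_rot": [0,0,0],"travel": [0,0,0.5],"fingers": -0.45},{"delta_rot": [0,0,0],"travel": [0,0,1],"fingers": -0.45}]'

```text
clock: 18.95
tcp_pos: [0.4348, 0.1918, 0.0486]
orientation: [-0.001, -0.106, 0.994, -0.0]
wrist_force: [0.6, 0.2, 0.1]
finger_gap: 0.0621
grip_force: 0.0
```

>>> carry_out --series '[{"delta_rot": [0,0,0],"travel": [0,0,1],"fingers": -0.45},{"delta_rot": [0,0,0],"travel": [0,0,1],"fingers": -0.45},{"delta_rot": [0,0,0],"travel": [0,0,1],"fingers": -0.45},{"delta_rot": [0,0,0],"travel": [0,0,1],"fingers": -0.6},{"delta_rot": [0,0,0],"travel": [0,0,0],"fingers": -0.7}]'

```text
clock: 19.58
tcp_pos: [0.4371, 0.1925, 0.1509]
orientation: [0.003, -0.106, 0.994, 0.0]
wrist_force: [0.5, 0.0, 0.5]
finger_gap: 0.0729
grip_force: 0.0
```

```bash
python3 look.py w6.png
```

```text
19.575 [0.4371 0.1925 0.1509] [ 0.25  0.16 -0.35  1.05  0.    0.03] [0.46 0.02 0.54]
tool y deg 102.2
(562, 357, 74, 27) [718.8 914.8 380.5  46.8  89.4]
(537, 301, 48, 34) [556.8 598.7 157.   58.2  80. ]
(334, 259, 24, 8) [508.8 231.4  23.7   8.4 -78.5]
(285, 258, 24, 11) [519.8 182.8  23.6  11.1 -82. ]
(475, 252, 21, 14) [477.3 389.1  30.3  15.7 -87.3]
(95, 149, 60, 77) [480.4 -16.   80.8  67.8  21. ]
(280, 146, 85, 110) [451.9 194.9 108.9  79.3  12.3]
(309, 129, 53, 12) [386.2 192.3  46.    9.1 -75.7]
(20, 114, 36, 68) [ 457.7 -169.9   88.4   74.3  -10.6]
```

>>> carry_out --series '[{"delta_rot": [0,0,0.5],"travel": [0.1,-1,0],"fingers": -0.7},{"delta_rot": [0,0,1],"travel": [0.2,-1,0],"fingers": -0.7},{"delta_rot": [0,0,0],"travel": [0.2,-1,0],"fingers": -0.7},{"delta_rot": [0,0,0],"travel": [0.2,-1,0],"fingers": -0.7},{"delta_rot": [0,0,0],"travel": [0.2,-1,-0.3],"fingers": -0.7}]'

```text
clock: 20.25
tcp_pos: [0.4576, 0.0662, 0.14]
orientation: [-0.0, -0.18, 0.984, 0.0]
wrist_force: [0.0, -0.7, -0.5]
finger_gap: 0.0727
grip_force: 0.0
```

>>> carry_out --series '[{"delta_rot": [0,0,0],"travel": [0.3,-1,-0.3],"fingers": -0.7},{"delta_rot": [0,0,0],"travel": [0.3,-1,-0.3],"fingers": -0.7},{"delta_rot": [0,0,0],"travel": [0.3,-1,0],"fingers": -0.7},{"delta_rot": [0,0,0],"travel": [0.2,-0.6,0],"fingers": -0.7},{"delta_rot": [0,0,0],"travel": [0,0,0],"fingers": -0.7}]'

```text
clock: 20.88
tcp_pos: [0.4853, -0.0236, 0.1251]
orientation: [-0.0, -0.179, 0.984, 0.0]
wrist_force: [0.3, 0.2, 0.7]
finger_gap: 0.0726
grip_force: 0.0
```

>>> carry_out --series '[{"delta_rot": [0,0,0],"travel": [0,0,0],"fingers": -0.7}]'

```text
clock: 21.0
tcp_pos: [0.4848, -0.0224, 0.1254]
orientation: [-0.0, -0.18, 0.984, 0.0]
wrist_force: [0.3, 0.5, 0.2]
finger_gap: 0.0724
grip_force: 0.0
```

```bash
python3 look.py w7.png
```

```text
21.0 [ 0.4848 -0.0224  0.1254] [-0.21  0.2  -0.37  1.    0.   -0.57] [0.27 0.5  0.22]
tool y deg 110.8
(572, 380, 24, 16) [681.5 631.7  82.9  43.3 -77.7]
(0, 342, 50, 58) [1392.9 -648.6  682.6  171.4  -25.9]
(607, 327, 32, 28) [558.1 647.2 222.1  46.8  76.7]
(499, 193, 69, 88) [448.9 207.8 127.2  94.9  39.4]
(291, 147, 66, 93) [482.  -22.5  81.5  54.6  20.8]
(127, 61, 79, 99) [ 458.9 -177.1   81.9   59.6  -11.6]
```

>>> carry_out --series '[{"delta_rot": [0,0,0],"travel": [-0.06,0,-1],"fingers": -0.7},{"delta_rot": [0,0,0],"travel": [0,0,-1],"fingers": -0.7},{"delta_rot": [0,0,0],"travel": [0,0,-1],"fingers": -0.7},{"delta_rot": [0,0,0],"travel": [0,0,-1],"fingers": -0.7},{"delta_rot": [0,0,0],"travel": [0,0,-0.6],"fingers": -0.7}]'

```text
clock: 21.68
tcp_pos: [0.483, -0.0221, 0.0096]
orientation: [-0.001, -0.181, 0.984, 0.0]
wrist_force: [-0.6, 0.0, -0.1]
finger_gap: 0.0727
grip_force: 0.0
```

>>> carry_out --series '[{"delta_rot": [0,0,0],"travel": [0,0,-0.2],"fingers": -0.7},{"delta_rot": [0,0,0],"travel": [0,0,0],"fingers": -0.2},{"delta_rot": [0,0,0],"travel": [0,0,0],"fingers": 0.2},{"delta_rot": [0,0,0],"travel": [0,0,0],"fingers": 0.2}]' --squeeze 50

```text
clock: 22.18
tcp_pos: [0.4844, -0.0231, 0.0063]
orientation: [0.001, -0.18, 0.984, -0.0]
wrist_force: [0.3, 0.1, 2.5]
finger_gap: 0.0528
grip_force: 53.5
```

>>> carry_out --series '[{"delta_rot": [0,0,0],"travel": [0,0,0.6],"fingers": 0.2},{"delta_rot": [0,0,0],"travel": [0,0,1],"fingers": 0.2},{"delta_rot": [0,0,0],"travel": [0,0,1],"fingers": 0.2},{"delta_rot": [0,0,-0.5],"travel": [-0.2,1,1],"fingers": 0.2},{"delta_rot": [0,0,-1],"travel": [-0.25,1,1],"fingers": 0.2}]'

```text
clock: 22.8
tcp_pos: [0.4723, 0.0272, 0.1221]
orientation: [0.0, -0.104, 0.995, -0.0]
wrist_force: [0.5, 0.7, -3.4]
finger_gap: 0.0528
grip_force: 53.6
```

>>> carry_out --series '[{"delta_rot": [0,0,0],"travel": [-0.25,1,1],"fingers": 0.2},{"delta_rot": [0,0,0],"travel": [-0.25,1,0],"fingers": 0.2},{"delta_rot": [0,0,0],"travel": [-0.25,1,0],"fingers": 0.2},{"delta_rot": [0,0,0],"travel": [-0.25,1,0],"fingers": 0.2},{"delta_rot": [0,0,0],"travel": [-0.25,1,0],"fingers": 0.2}]'

```text
clock: 23.42
tcp_pos: [0.4408, 0.1526, 0.1464]
orientation: [0.0, -0.106, 0.994, -0.0]
wrist_force: [0.2, -1.3, -3.6]
finger_gap: 0.0523
grip_force: 53.7
```

>>> carry_out --series '[{"delta_rot": [0,0,0],"travel": [-0.1,0.8,0],"fingers": 0.2},{"delta_rot": [0,0,0],"travel": [-0.1,0.7,-0.5],"fingers": 0.2},{"delta_rot": [0,0,0],"travel": [0,0,-0.5],"fingers": 0.2},{"delta_rot": [0,0,0],"travel": [0,0,0],"fingers": 0.2},{"delta_rot": [0,0,0],"travel": [0,0,0],"fingers": 0.2}]'

```text
clock: 24.05
tcp_pos: [0.4364, 0.1889, 0.1209]
orientation: [0.0, -0.105, 0.994, -0.0]
wrist_force: [-0.0, -0.6, -2.7]
finger_gap: 0.0527
grip_force: 53.6
```

>>> carry_out --series '[{"delta_rot": [0,0,0],"travel": [0,0.11,-0.4],"fingers": 0.2},{"delta_rot": [0,0,0],"travel": [0,0,-0.6],"fingers": 0.2},{"delta_rot": [0,0,0],"travel": [0,0,-0.6],"fingers": 0.2},{"delta_rot": [0,0,0],"travel": [0,0,-0.4],"fingers": 0.2},{"delta_rot": [0,0,0],"travel": [0,0,0],"fingers": 0.2}]'

```text
clock: 24.68
tcp_pos: [0.4353, 0.1919, 0.0693]
orientation: [-0.001, -0.106, 0.994, -0.0]
wrist_force: [0.2, 0.2, -3.3]
finger_gap: 0.0527
grip_force: 53.5
```

>>> carry_out --series '[{"delta_rot": [0,0,0],"travel": [0,0,-0.6],"fingers": 0.2},{"delta_rot": [0,0,0],"travel": [0,0,-0.6],"fingers": 0.2},{"delta_rot": [0,0,0],"travel": [0,0,0],"fingers": 0.2},{"delta_rot": [0,0,0],"travel": [0,0,0],"fingers": 0.2}]'

```text
clock: 25.18
tcp_pos: [0.4363, 0.1922, 0.0405]
orientation: [-0.0, -0.106, 0.994, 0.0]
wrist_force: [-0.0, 0.2, -2.8]
finger_gap: 0.0527
grip_force: 53.6
```

>>> carry_out --series '[{"delta_rot": [0,0,0],"travel": [0,0,-0.22],"fingers": 0.2},{"delta_rot": [0,0,0],"travel": [0,0,-0.04],"fingers": 0.2},{"delta_rot": [0,0,0],"travel": [0,0,0],"fingers": 0.2}]'

```text
clock: 25.55
tcp_pos: [0.4362, 0.1922, 0.0341]
orientation: [-0.0, -0.106, 0.994, 0.0]
wrist_force: [-0.2, 0.5, -3.7]
finger_gap: 0.0525
grip_force: 53.6
```

>>> carry_out --series '[{"delta_rot": [0,0,0],"travel": [0,0,0],"fingers": -0.4},{"delta_rot": [0,0,0],"travel": [0,0,0],"fingers": -0.45},{"delta_rot": [0,0,0],"travel": [0,0,0.5],"fingers": -0.45},{"delta_rot": [0,0,0],"travel": [0,0,1],"fingers": -0.45},{"delta_rot": [0,0,0],"travel": [0,0,1],"fingers": -0.45}]'

```text
clock: 26.18
tcp_pos: [0.4365, 0.1923, 0.0982]
orientation: [0.0, -0.106, 0.994, 0.0]
wrist_force: [0.4, -0.5, -0.5]
finger_gap: 0.0618
grip_force: 0.0
```

>>> carry_out --series '[{"delta_rot": [0,0,0],"travel": [0,0,1],"fingers": -0.45},{"delta_rot": [0,0,0],"travel": [0,0,1],"fingers": -0.45},{"delta_rot": [0,0,-0.2],"travel": [0,-1,0],"fingers": -0.7},{"delta_rot": [0,0,-1],"travel": [0.1,-1,0],"fingers": -0.7},{"delta_rot": [0,0,-1],"travel": [0.1,-1,0],"fingers": -0.7}]'

```text
clock: 26.8
tcp_pos: [0.4416, 0.1166, 0.1478]
orientation: [0.001, 0.005, 1.0, 0.0]
wrist_force: [-0.1, -0.9, -0.2]
finger_gap: 0.0724
grip_force: 0.0
```

>>> carry_out --series '[{"delta_rot": [0,0,-1],"travel": [0.1,-1,0],"fingers": -0.7},{"delta_rot": [0,0,-1],"travel": [0.1,-1,0],"fingers": -0.7},{"delta_rot": [0,0,0],"travel": [0.1,-1,0],"fingers": -0.7},{"delta_rot": [0,0,0],"travel": [0.1,-1,0],"fingers": -0.7},{"delta_rot": [0,0,0],"travel": [0.1,-1,0],"fingers": -0.7}]'

```text
clock: 27.42
tcp_pos: [0.4541, -0.0086, 0.1477]
orientation: [0.001, 0.104, 0.995, -0.0]
wrist_force: [1.4, 0.5, -0.6]
finger_gap: 0.0725
grip_force: 0.0
```

>>> carry_out --series '[{"delta_rot": [0,0,0],"travel": [0.1,-1,0],"fingers": -0.7},{"delta_rot": [0,0,0],"travel": [0.1,-1,0],"fingers": -0.7},{"delta_rot": [0,0,0],"travel": [0.1,-1,0],"fingers": -0.7},{"delta_rot": [0,0,0],"travel": [0.1,-1,0],"fingers": -0.7},{"delta_rot": [0,0,0],"travel": [0,-1,-0.3],"fingers": -0.7}]'

```text
clock: 28.05
tcp_pos: [0.4647, -0.134, 0.1406]
orientation: [0.001, 0.104, 0.995, -0.0]
wrist_force: [0.8, 0.9, -0.5]
finger_gap: 0.0725
grip_force: 0.0
```

>>> carry_out --series '[{"delta_rot": [0,0,0],"travel": [0,-1,-0.3],"fingers": -0.7},{"delta_rot": [0,0,0],"travel": [0,-0.8,0],"fingers": -0.7},{"delta_rot": [0,0,0],"travel": [0,0,0],"fingers": -0.7},{"delta_rot": [0,0,0],"travel": [0,0,0],"fingers": -0.7}]'

```text
clock: 28.55
tcp_pos: [0.4638, -0.1775, 0.1321]
orientation: [0.0, 0.104, 0.995, 0.0]
wrist_force: [0.6, 0.2, -0.3]
finger_gap: 0.0726
grip_force: 0.0
```

```bash
python3 look.py w8.png
```

```text
28.55 [ 0.4638 -0.1775  0.1321] [-0.53  0.22 -0.33  1.02  0.   -0.32] [ 0.61  0.25 -0.34]
tool y deg 78.1
(10, 380, 50, 20) [  834.  -1066.2   408.5    75.2   -75. ]
(288, 143, 64, 91) [ 458.4 -180.1   81.1   53.7  -11.9]
(599, 99, 41, 49) [449.5 187.4  98.6  58.3  85.1]
```

>>> carry_out --series '[{"delta_rot": [0,0,0],"travel": [-0.18,-0.09,-1],"fingers": -0.7},{"delta_rot": [0,0,0],"travel": [0,0,-1],"fingers": -0.7},{"delta_rot": [0,0,0],"travel": [0,0,-1],"fingers": -0.7},{"delta_rot": [0,0,0],"travel": [0,0,-1],"fingers": -0.7},{"delta_rot": [0,0,0],"travel": [0,0,-0.85],"fingers": -0.7}]'

```text
clock: 29.22
tcp_pos: [0.4592, -0.1791, 0.0097]
orientation: [-0.0, 0.103, 0.995, 0.0]
wrist_force: [0.7, -0.3, 0.9]
finger_gap: 0.0723
grip_force: 0.0
```

>>> carry_out --series '[{"delta_rot": [0,0,0],"travel": [0,0,-0.2],"fingers": -0.7},{"delta_rot": [0,0,0],"travel": [0,0,0],"fingers": -0.2},{"delta_rot": [0,0,0],"travel": [0,0,0],"fingers": 0.2},{"delta_rot": [0,0,0],"travel": [0,0,0],"fingers": 0.2}]'

```text
clock: 29.72
tcp_pos: [0.4599, -0.1803, 0.0062]
orientation: [0.001, 0.104, 0.995, -0.0]
wrist_force: [-1.0, 0.8, 2.3]
finger_gap: 0.0523
grip_force: 52.8
```

>>> carry_out --series '[{"delta_rot": [0,0,0],"travel": [0,0,0.6],"fingers": 0.2},{"delta_rot": [0,0,0],"travel": [0,0,1],"fingers": 0.2},{"delta_rot": [0,0,0],"travel": [0,0,1],"fingers": 0.2},{"delta_rot": [0,0,0.2],"travel": [0,1,1],"fingers": 0.2},{"delta_rot": [0,0,1],"travel": [0,1,1],"fingers": 0.2}]'

```text
clock: 30.35
tcp_pos: [0.4593, -0.1298, 0.1223]
orientation: [0.001, 0.043, 0.999, -0.0]
wrist_force: [0.0, -0.5, -1.4]
finger_gap: 0.0531
grip_force: 52.6
```

>>> carry_out --series '[{"delta_rot": [0,0,1],"travel": [-0.1,1,1],"fingers": 0.2},{"delta_rot": [0,0,1],"travel": [-0.1,1,0],"fingers": 0.2},{"delta_rot": [0,0,1],"travel": [-0.1,1,0],"fingers": 0.2},{"delta_rot": [0,0,0],"travel": [-0.1,1,0],"fingers": 0.2},{"delta_rot": [0,0,0],"travel": [-0.1,1,0],"fingers": 0.2}]'

```text
clock: 30.98
tcp_pos: [0.4467, -0.0043, 0.1465]
orientation: [0.001, -0.106, 0.994, -0.0]
wrist_force: [0.2, 1.0, -0.2]
finger_gap: 0.0529
grip_force: 52.7
```

>>> carry_out --series '[{"delta_rot": [0,0,0],"travel": [-0.1,1,0],"fingers": 0.2},{"delta_rot": [0,0,0],"travel": [-0.1,1,0],"fingers": 0.2},{"delta_rot": [0,0,0],"travel": [-0.1,1,0],"fingers": 0.2},{"delta_rot": [0,0,0],"travel": [-0.1,1,0],"fingers": 0.2},{"delta_rot": [0,0,0],"travel": [-0.1,1,0],"fingers": 0.2}]'

```text
clock: 31.6
tcp_pos: [0.4343, 0.1208, 0.1465]
orientation: [0.001, -0.106, 0.994, 0.0]
wrist_force: [0.3, 0.6, -0.9]
finger_gap: 0.0526
grip_force: 52.7
```

>>> carry_out --series '[{"delta_rot": [0,0,0],"travel": [0,1,0],"fingers": 0.2},{"delta_rot": [0,0,0],"travel": [0.05,1,0],"fingers": 0.2},{"delta_rot": [0,0,0],"travel": [0.02,0.75,-0.5],"fingers": 0.2},{"delta_rot": [0,0,0],"travel": [0,0,-0.5],"fingers": 0.2},{"delta_rot": [0,0,0],"travel": [0,0,0],"fingers": 0.2}]'

```text
clock: 32.22
tcp_pos: [0.435, 0.1881, 0.1198]
orientation: [-0.001, -0.106, 0.994, -0.0]
wrist_force: [-0.5, 1.0, 0.4]
finger_gap: 0.0527
grip_force: 52.7
```

>>> carry_out --series '[{"delta_rot": [0,0,0],"travel": [0,0,0],"fingers": 0.2}]'

```text
clock: 32.35
tcp_pos: [0.4361, 0.1881, 0.1207]
orientation: [0.0, -0.105, 0.994, -0.0]
wrist_force: [-0.6, -0.4, -0.6]
finger_gap: 0.0529
grip_force: 52.7
```

>>> carry_out --series '[{"delta_rot": [0,0,0],"travel": [0,0.14,-0.4],"fingers": 0.2},{"delta_rot": [0,0,0],"travel": [0,0,-0.6],"fingers": 0.2},{"delta_rot": [0,0,0],"travel": [0,0,-0.6],"fingers": 0.2},{"delta_rot": [0,0,0],"travel": [0,0,-0.6],"fingers": 0.2},{"delta_rot": [0,0,0],"travel": [0,0,0],"fingers": 0.2}]'

```text
clock: 32.98
tcp_pos: [0.4346, 0.1918, 0.0636]
orientation: [-0.002, -0.106, 0.994, -0.0]
wrist_force: [-1.0, 1.0, -0.4]
finger_gap: 0.0529
grip_force: 52.7
```

>>> carry_out --series '[{"delta_rot": [0,0,0],"travel": [0,0,-0.28],"fingers": 0.2},{"delta_rot": [0,0,0],"travel": [0,0,0],"fingers": 0.2},{"delta_rot": [0,0,0],"travel": [0,0,0],"fingers": 0.2}]'

```text
clock: 33.35
tcp_pos: [0.4363, 0.1923, 0.0586]
orientation: [0.0, -0.106, 0.994, 0.0]
wrist_force: [-0.1, -0.1, -0.1]
finger_gap: 0.0526
grip_force: 52.7
```

>>> carry_out --series '[{"delta_rot": [0,0,0],"travel": [0,0,-0.12],"fingers": 0.2},{"delta_rot": [0,0,0],"travel": [0,0,0],"fingers": 0.2},{"delta_rot": [0,0,0],"travel": [0,0,0],"fingers": -0.4},{"delta_rot": [0,0,0],"travel": [0,0,0],"fingers": -0.45},{"delta_rot": [0,0,0],"travel": [0,0,0.5],"fingers": -0.45}]'

```text
clock: 33.98
tcp_pos: [0.4353, 0.192, 0.0676]
orientation: [-0.001, -0.106, 0.994, -0.0]
wrist_force: [-0.3, 0.2, 0.7]
finger_gap: 0.0619
grip_force: 0.0
```

>>> carry_out --series '[{"delta_rot": [0,0,0],"travel": [0,0,1],"fingers": -0.45},{"delta_rot": [0,0,0],"travel": [0,0,1],"fingers": -0.45},{"delta_rot": [0,0,0],"travel": [0,0,1],"fingers": 0},{"delta_rot": [0,0,0],"travel": [0,0,1],"fingers": 1},{"delta_rot": [0,0,0],"travel": [0,0,1],"fingers": 1}]'

```text
clock: 34.6
tcp_pos: [0.4361, 0.1923, 0.1947]
orientation: [0.001, -0.106, 0.994, 0.0]
wrist_force: [1.0, -0.1, -0.7]
finger_gap: 0.0075
grip_force: 0.0
```

>>> carry_out --series '[{"delta_rot": [0,0,0],"travel": [0,0,0.8],"fingers": 1},{"delta_rot": [0,0,0],"travel": [0,0,0],"fingers": 1}]'

```text
clock: 34.85
tcp_pos: [0.4372, 0.1926, 0.2151]
orientation: [0.002, -0.106, 0.994, 0.0]
wrist_force: [-0.0, 0.4, -0.2]
finger_gap: 0.0001
grip_force: 0.0
```

```bash
python3 - <<'E'
from h import *
import pickle
s=env.get_state();print(s["clock"],s["tcp_pos"])
c=grab("wrist"); c1=pickle.load(open("w1.pkl","rb")); sc=grab("scene"); sd=grab("side")
a=np.radians(12);e=np.array([np.cos(a),np.sin(a)]);n=np.array([-e[1],e[0]])
for w,p in(((458,33),(260,102)),((483,133),(278,110))):
    x,er=tri([(c1,np.array(w)/1.25),(sc,p)]); d=x[:2]-[.4352,.191]; print("lid edge",x.round(3),er,"u,v",(d@e).round(3),(d@n).round(3))
W=cv2.resize(c["color"][100:340,200:440],None,fx=1.6,fy=1.6); S=cv2.resize(sd["color"][110:206,246:342],None,fx=4,fy=4)
cv2.imwrite("pics/p9.png",np.hstack([W,S])[:,:,::-1])
E
```

```text
34.85 [0.43722378 0.19255983 0.2150802 ]
lid edge [0.51  0.241 0.17 ] [0.9, 0.9] u,v 0.084 0.033
lid edge [0.526 0.174 0.17 ] [0.0, 0.0] u,v 0.086 -0.035
```

View pics/p9.png

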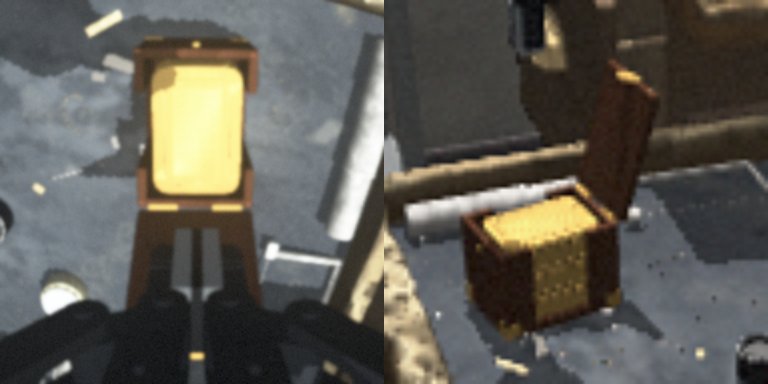

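The left half shows the top tin lying flat inside the rim. The right half shows the filled case with its lid leaning back, front edge about 85 mm from the case centre (along its x) and 170 mm high, so roughly 1.93 rad. I'll go over and behind the lid.

>>> carry_out --series '[{"delta_rot": [0,0,0],"travel": [0.92,0.2,0.2],"fingers": 1},{"delta_rot": [0,0,0],"travel": [0.92,0.2,0],"fingers": 1},{"delta_rot": [0,0,0],"travel": [0.92,0.2,0],"fingers": 1},{"delta_rot": [0,0,0],"travel": [0.92,0.2,0],"fingers": 1},{"delta_rot": [0,0,0],"travel": [0.92,0.2,0],"fingers": 1}]'

```text
clock: 35.62
tcp_pos: [0.5511, 0.2172, 0.2163]
orientation: [-0.001, -0.106, 0.994, -0.0]
wrist_force: [-0.7, -0.4, -0.2]
finger_gap: 0.0001
grip_force: 0.0
```

>>> carry_out --series '[{"delta_rot": [0,0,0],"travel": [0.1,0,0],"fingers": 1},{"delta_rot": [0,0,0],"travel": [0,0,0],"fingers": 1},{"delta_rot": [0,0,0],"travel": [0,0,0],"fingers": 1}]'

```text
clock: 36.0
tcp_pos: [0.5526, 0.2171, 0.2176]
orientation: [-0.001, -0.106, 0.994, -0.0]
wrist_force: [-0.6, 0.1, -0.9]
finger_gap: -0.0001
grip_force: 0.0
```

>>> carry_out --series '[{"delta_rot": [0,0,0],"travel": [0,0,-1],"fingers": 1},{"delta_rot": [0,0,0],"travel": [0,0,-1],"fingers": 1},{"delta_rot": [0,0,0],"travel": [0,0,-1],"fingers": 1},{"delta_rot": [0,0,0],"travel": [-0.4,-0.08,0],"fingers": 1},{"delta_rot": [0,0,0],"travel": [-0.6,-0.13,0],"fingers": 1}]'

```text
clock: 36.62
tcp_pos: [0.528, 0.2119, 0.1438]
orientation: [0.0, -0.106, 0.994, 0.0]
wrist_force: [1.8, 0.2, 1.5]
finger_gap: 0.0004
grip_force: 1.0
```

>>> carry_out --series '[{"delta_rot": [0,0,0],"travel": [-0.6,-0.13,0],"fingers": 1},{"delta_rot": [0,0,0],"travel": [-0.6,-0.13,0],"fingers": 1},{"delta_rot": [0,0,0],"travel": [-0.6,-0.13,0],"fingers": 1}]'

```text
clock: 37.0
tcp_pos: [0.4837, 0.2024, 0.145]
orientation: [0.002, -0.106, 0.994, 0.0]
wrist_force: [2.5, 0.3, -0.9]
finger_gap: 0.0002
grip_force: 0.7
```

>>> carry_out --series '[{"delta_rot": [0,0,0],"travel": [-0.6,-0.13,0],"fingers": 1},{"delta_rot": [0,0,0],"travel": [-0.6,-0.13,-0.1],"fingers": 1},{"delta_rot": [0,0,0],"travel": [-0.6,-0.13,-0.1],"fingers": 1},{"delta_rot": [0,0,0],"travel": [-0.6,-0.13,-0.2],"fingers": 1},{"delta_rot": [0,0,0],"travel": [-0.5,-0.1,-0.3],"fingers": 1}]'

```text
clock: 37.62
tcp_pos: [0.4104, 0.1867, 0.1263]
orientation: [0.001, -0.106, 0.994, 0.0]
wrist_force: [0.7, 0.4, 0.6]
finger_gap: -0.0001
grip_force: 0.3
```

>>> carry_out --series '[{"delta_rot": [0,0,0],"travel": [0,0,-0.4],"fingers": 1},{"delta_rot": [0,0,0],"travel": [0,0,-0.4],"fingers": 1}]'

```text
clock: 37.88
tcp_pos: [0.4113, 0.1868, 0.1053]
orientation: [0.001, -0.106, 0.994, 0.0]
wrist_force: [0.5, 0.0, 0.3]
finger_gap: 0.0002
grip_force: 0.4
```

>>> carry_out --series '[{"delta_rot": [0,0,0],"travel": [0,0,-0.4],"fingers": 1},{"delta_rot": [0,0,0],"travel": [0,0,-0.3],"fingers": 1},{"delta_rot": [0,0,0],"travel": [0,0,0],"fingers": 1}]'

```text
clock: 38.25
tcp_pos: [0.4106, 0.1866, 0.0869]
orientation: [-0.001, -0.106, 0.994, -0.0]
wrist_force: [0.9, -0.4, -0.2]
finger_gap: -0.0
grip_force: 0.0
```

>>> carry_out --series '[{"delta_rot": [0,0,0],"travel": [0,0,-0.15],"fingers": 1},{"delta_rot": [0,0,0],"travel": [0,0,0],"fingers": 1}]'

```text
clock: 38.5
tcp_pos: [0.4111, 0.1868, 0.084]
orientation: [0.0, -0.106, 0.994, 0.0]
wrist_force: [-1.1, 0.8, 0.0]
finger_gap: -0.0002
grip_force: 0.0
```

>>> carry_out --series '[{"delta_rot": [0,0,0],"travel": [0,0,-0.1],"fingers": 1},{"delta_rot": [0,0,0],"travel": [0,0,-0.08],"fingers": 1},{"delta_rot": [0,0,0],"travel": [0,0,0],"fingers": 1}]'

```text
clock: 38.88
tcp_pos: [0.4114, 0.1868, 0.0826]
orientation: [0.001, -0.106, 0.994, 0.0]
wrist_force: [-8.8, -2.6, 28.1]
finger_gap: 0.0001
grip_force: 13.6
```

```bash
python3 - <<'E'
from h import *
sd=grab("side"); sc=grab("scene")
cv2.imwrite("pics/p10.png",np.hstack([cv2.resize(x,None,fx=4,fy=4) for x in(sd["color"][105:205,246:346],sc["color"][90:190,205:305])])[:,:,::-1])
E
```

```text
(no output)
```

Firm contact at z = 0.083, which is the shut lid's top. I'll rise clear and check.

>>> carry_out --series '[{"delta_rot": [0,0,0],"travel": [0,0,0.3],"fingers": 1},{"delta_rot": [0,0,0],"travel": [0,0,1],"fingers": 1},{"delta_rot": [0,0,0],"travel": [0,0,1],"fingers": 1},{"delta_rot": [0,0,0],"travel": [0,0,1],"fingers": 1},{"delta_rot": [0,0,0],"travel": [0,0,0],"fingers": 1}]'

```text
clock: 39.6
tcp_pos: [0.4126, 0.1871, 0.1638]
orientation: [0.002, -0.106, 0.994, 0.0]
wrist_force: [0.5, 0.6, -0.7]
finger_gap: -0.0003
grip_force: 0.0
```

```bash
python3 - <<'E'
from h import *
sd=grab("side"); sc=grab("scene")
cv2.imwrite("pics/p11.png",np.hstack([cv2.resize(x,None,fx=4,fy=4) for x in(sd["color"][105:205,246:346],sc["color"][90:190,205:305])])[:,:,::-1])
E
```

```text
(no output)
```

View pics/p11.png

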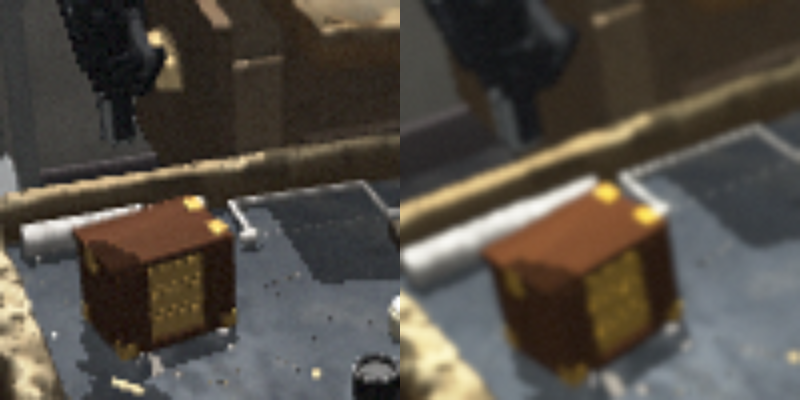

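Both views show the lid flat on the rim, the tins stacked in the slot, and the gripper clear.

```bash
python3 -c "
from workcell import env
print(env.hand_in())"
```

```text
the job is handed in; nothing more can be done
None
```

The three tins are stacked flat in the case by felt weight (about 4.7 N at the bottom, 2.5 N in the middle, under 1 N on top), the lid is shut, and the job was handed in after about 40 s of the 72 s allowed; no verdict was returned.

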